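# Open the dead till with its release pin

## Robot

A 6-joint arm with a two-finger parallel gripper is mounted at the origin on the work surface. World frame = base frame: x ahead of the robot, y to its left, z up, the work surface at z = 0. Lengths are in m, angles in degrees, forces in N, time in s.
With the tool pointing down it reaches from about 0.25 to 0.725 m from the base axis. Payload 9.7 kg.
Tool frame: the origin (TCP) lies midway between the tips of the shut fingers; the grasp point (between the pads) lies 19 mm behind it; z points along the fingers, x is the direction in which the jaws open and shut, and the axes are right-handed (so a half turn about z gives the same grasp; the last joint's range is limited). The gripper opens to 85 mm and grips with 20 to 120 N. Pads are 22 mm wide; open, the fingers measure 114 mm over their backs; the gripper's body (76 mm by 85 mm) begins 54 mm behind the grasp point. The pads swing forward as they close: fully open they stand 13 mm farther back than shut.
Start: joints at [68.984, 4.979, 10.078, 95.1, 0, 90], TCP at [0.197, 0.513, 0.231] pointing down, gripper open.
Joint ranges: [-179.16, 179.16], [-48.56, 103.87], [-65.8, 70.77], [-126.05, 130.52], [-82.76, 87.17], [-180, 180]. Speed limits (degrees/s): [127.2, 127.2, 147.25, 180, 180, 180].

## Interface

Orientations are given as [roll, pitch, yaw] about the fixed x, y, z axes, in that order (R = Rz(yaw) Ry(pitch) Rx(roll)).
In Python, from workcell import sensors, camera, get_calibration, bot, recognise, place_of gives the robot as it stands. The module is installed in compiled form; this text tells all that it offers.
- The arm moves only by the tool send_rows, never from a script. Its argument "plan" is a list of rows, each a list of 3 entries, a list of its own where there are three numbers: the shift along the tool's x, y, z normalised to -1 to 1, where 1 is 0.3 m, then the turn, a rotation vector about the tool's x, y, z normalised to -1 to 1, where 1 is pi rad, then the closure, from -1 (fully open) to 1 (shut). In form: [[[x, y, z], [rx, ry, rz], claw], ...]. A call has 1 to 10 rows; each row is the pose to reach, as a shift and turn from the pose commanded when the call began, along the tool's axes at that moment, turning the shorter way round; what a row does not reach only later rows make up. A row lasts 1/10 s, in which the tool goes at most 50 mm and 8.59 degrees, less where a joint would pass 70% of its speed; a pose out of reach is approached as far as the arm can. A call with a number of a shift or a turn outside -1 to 1 is refused whole. A call with a gripper value outside its range is refused whole. The fingers move at their own pace and stop on an object; "force" is the grip in N (left out, the last holds). Time passes only in rows, so rows that repeat a pose let the fingers close. It gives the time, the measured TCP pose, the force and the opening at its end, in the units of the state.
- sensors.get_obs(): the state, without advancing time (a new reading comes with each control period).
- camera(name): name is "scene" or "top"; returns the picture (420x560x3 uint8, blue, green, red); there is no depth.
- get_calibration(name): a dict with "fx", "fy", "cx", "cy" (pixels), "R" (3x3) and "t" (3): a world point X has camera coordinates R X + t. Camera axes: x right, y down, z forward; pixel columns grow to the right and rows downward; lengths in m; the calibration is good to about 2 mm. A picture is of the moment at which its call begins. get_calibration takes no time and is no camera call.
- bot.job_done(): hands the job in, once; it reports no verdict.
Trained networks look in the newest picture that a camera, given by its name, has taken for a name from the list of things; names that differ only in an ending like _2 or _b are one class to them, and where a whole thing is asked for, a point or a joint stands for the part that bears it (a point fixed in the world has none). Each returns a list of dicts, best first, with "p" (0 to 1); they miss things now and then, are a little off and sometimes report something else, mostly with a low value. They report only what shows in the picture. A call takes as long as a camera call.
- recognise(label, camera): "point" ([column, row] in pixels, amid what is visible of it).
- place_of(label, camera): "point" ([column, row] in pixels: a listed point, or the origin of a listed thing).
The state is a dict: "time": time; "q": joint angles; "qd": joint speeds; "joint_efforts": joint torques, N m; "ee_pos": TCP position; "tcp_rot": TCP orientation; "wrist_force": force on the tool from outside, world axes, zero at the start; "torque": the same for the moment, N m; "opening": finger opening in m.
Only numpy, scipy, OpenCV 4.12 (cv2) and the standard library are available. Lean on these libraries where they do the work, as an engineer would, in place of code of your own. Each camera call takes 0.05 s, during which the arm holds its last target. There are 200 camera calls.

## Task

The electric opener of the till is dead, so open it by hand: take the orange-handled release pin out of the wooden tool block, put it straight down through the small red-ringed hole in the till's top and press the hidden spring catch gently, by feel, until the cash drawer springs out. The catch bends and the panel dents if you force the pin, so ease off once it gives. Then put the pin back fully home in its hole in the block and let go; do not pry at the drawer or lean on the till, and leave everything else where it stands.

Things in the scene. Friction and masses are not known exactly. Their poses are not given: they have to be found in the camera images.
- till: dark grey steel cash drawer, 300 x 300 x 90 mm high (top panel 6 mm thick), fixed to the table. Origin: centre of its underside; x from its front (drawer side, nearer the robot) to its back, y to its left, z up. A candle jar, a card terminal and a scent bottle stand on its top. More than 18 N between the pin and any part of the till (panel, hole, catch) does damage.
- release_hole (a point): centre of the mouth of the round release hole at the till's top surface, at x +50, y -40 mm of the till; axes as the till's. Diameter 7 mm, straight down through the 6 mm panel, edge only just broken, inside a red ring 26 mm across. Below it, out of sight, is the brass head of the catch, 15 mm across: its top lies 20 to 46 mm below the till's top surface, differently on every till.
- drawer (a joint): how far the cash drawer is out, m: 0 shut and latched; released, its spring drives it about 80 mm out (to -x of the till) in about half a second, and it stays there. The catch that holds it is a spring plunger: it yields straight down from about 4 N, lets go after 5 to 6 mm at about 7 to 11 N, and meets a solid stop at 7.5 mm. Keep it down until the drawer is 5 mm out.
- drawer_front (a point): middle of the drawer's front face, 50 mm above the table; axes as the till's.
- pin: release pin, 60 g: orange square handle 16 x 16 x 74 mm on a brass collar (20 mm across, 6 thick), below it a steel rod, diameter 5, length 62 mm, flat end. Origin: on the axis, underside of the collar where the rod begins; z up to the handle (z 6 to 80 mm, flats square to x and y), rod from z 0 to -62 mm. It starts upright in the tool block, collar resting on the block.
- pin_tip (a point): the end of the pin's rod, 62 mm below the pin's origin; axes as the pin's.
- tool_block: wooden tool block, 180 (x) x 70 (y) x 66 mm high, fixed to the table left or right of the till. Origin: centre of its underside. The pin's hole is at its x = +52 mm; on its other half (x -35 and x -68) stand a thin steel wick dipper and a snuffer, fixed, 95 and 113 mm tall above the block.
- pin_hole (a point): centre of the mouth of the pin's hole, at the top of the block (height 66 mm). Hole diameter 9 mm, 64 mm deep, with a 1.5 mm chamfer. The pin is fully home when its collar rests on the block, the pin's origin then lying at this point.
- candle_till: bystander: the lidded glass candle on the till, 76 mm across, 90 mm tall; origin: centre of its underside, z up.
- card_terminal: bystander: the card terminal on the till, 150 x 72 x 18 mm; origin: centre of its underside, z up.
- candle_table: bystander: the lidded glass candle on the table, 80 mm across, 98 mm tall; origin: centre of its underside, z up.
- scent_bottle: bystander: the amber scent bottle on the till, 50 x 50 mm, 77 mm tall, black cap; origin: centre of its underside, z up.
- gift_box: bystander: the kraft gift box, 104 x 104 x 105 mm; origin: centre of its underside, z up.
- tin_a: bystander: the brass candle tin, 58 mm across, 49 mm tall, in the small wooden tray; origin: centre of its underside, z up.
- tin_b: bystander: the silver candle tin, 58 mm across, 49 mm tall, in the small wooden tray; origin: centre of its underside, z up.

How it is judged (in metres and radians):
On the way, in this order (a step that is already met when the one before it is completed fails the run):
1. the pin is drawn out of the tool block (its tip above the block's top) (z of pin_tip in the frame of tool_block above 0.07 m), for 0.1 s.
2. the pin's tip is through the till's release hole, at least 8 mm below the top surface and within 5 mm of the hole's axis, the drawer still shut (z of pin_tip in the frame of release_hole below -0.008 m and horizontal distance between pin_tip and release_hole below 0.005 m and value of joint drawer below 0.02 m), for 0.1 s.
3. the drawer has sprung out by more than 50 mm (value of joint drawer above 0.05 m), for 0.2 s.
At the end, for the whole second after the job is handed in: the drawer is out by more than 50 mm; the pin stands at rest in its hole in the tool block, its collar within 6 mm of the hole's mouth and upright within 6 degrees, released; the card terminal, candles, tins, bottle and gift box are within 20 mm of where they stood (value of joint drawer above 0.05 m and distance between pin and pin_hole below 0.006 m and angle between pin's own z axis and vertical below 0.1 rad and linear speed of pin below 0.01 m/s and distance of each of candle_till, card_terminal, candle_table, scent_bottle, gift_box, tin_a, tin_b from where it was at the start of the episode below 0.02 m); the robot touches nothing.
It fails at once if the pin is pressed on any part of the till (panel, hole or hidden catch) with more than 18 N (contact force between pin and till above 18 N).
It fails at once if the gripper or arm pushes or pries at the till or its drawer with more than 10 N (contact force between any of the fingers, the arm and till above 10 N).
It fails at once if a bystander (card terminal, candle, tin, bottle or gift box) is moved by more than 20 mm (distance of any of candle_till, card_terminal, candle_table, scent_bottle, gift_box, tin_a, tin_b from where it was at the start of the episode above 0.02 m).
It also fails if it takes over 61 s, if anything falls off the work surface, if the arm or the gripper's body presses on something with over 40 N, if the wrist force passes 120 N, or if a joint passes its speed limit or range.

## Working session

There is one attempt and no reset: what is moved stays moved. The work goes in short steps, Python scripts to look and compute and a tool call to move; the robot and the scene stay as the last step left them, time stands still between calls to the robot, and variables do not carry over. Pictures are saved under pics/ and viewed, on a budget of 10 in all, crops included, one or two more only if the job needs it, and the job is handed in when it is done.

Besides the shell and the picture viewer there is one more tool, called after "Emit:" by a JSON object that holds its "op" and its "data", one argument or row to a line. send_rows: Moves the arm, as the interface text tells. Scaled input: -1 to 1 covers 0.3 m each way for a shift and pi rad each way for a turn. Its arguments: {"type":"object","properties":{"plan":{"type":"array"},"force":{"type":"number"}},"required":["plan"]}

```bash
mkdir -p pics; cat > h.py <<'E'
import numpy as np, cv2
from scipy.optimize import least_squares
from workcell import sensors, camera, get_calibration, bot, recognise, place_of
def ray(cam,px):
    c=get_calibration(cam);R=np.array(c['R']);t=np.array(c['t'])
    d=R.T@np.array([(px[0]-c['cx'])/c['fx'],(px[1]-c['cy'])/c['fy'],1.]);return -R.T@t,d/np.linalg.norm(d)
def onz(cam,px,z):
    o,d=ray(cam,px);return o+d*(z-o[2])/d[2]
def proj(cam,X):
    c=get_calibration(cam);p=np.array(c['R'])@np.array(X)+np.array(c['t']);return np.array([c['cx']+c['fx']*p[0]/p[2],c['cy']+c['fy']*p[1]/p[2]])
E
python3 - <<'E'
from h import *
np.set_printoptions(precision=4,suppress=True)
for c in ('scene','top'):
    im=camera(c);cv2.imwrite(f'pics/{c}0.png',im)
    k=get_calibration(c);print(c,k['fx'],-np.array(k['R']).T@np.array(k['t']))
    for n,z in (('release_hole',.09),('pin',.066),('pin_hole',.066),('pin_tip',.004),('tool_block',0),('till',0),('drawer_front',.05)):
        for r in place_of(n,c)[:2]: print(n,r['p'],r['point'],onz(c,r['point'],z))
print(sensors.get_obs())
E
```

```text
scene 402.92723707632103 [1.4294 0.1783 0.7313]
release_hole 0.9 [245.7, 228.6] [ 0.6389 -0.0766  0.09  ]
pin 0.54 [405.7, 218.7] [0.4974 0.3373 0.066 ]
pin_hole 0.6 [403.9, 218.3] [0.4962 0.3326 0.066 ]
tool_block 0.83 [407.2, 226.3] [0.4425 0.355  0.    ]
till 0.97 [268.7, 238.0] [ 0.56   -0.0361  0.    ]
till 0.55 [405.6, 226.0] [0.4417 0.3505 0.    ]
drawer_front 0.44 [407.0, 223.5] [0.4971 0.3432 0.05  ]
top 491.7654056426024 [ 0.4091 -0.02    1.5478]
release_hole 0.95 [308.9, 183.2] [ 0.6303 -0.0712  0.09  ]
release_hole 0.39 [331.2, 213.4] [ 0.5389 -0.136   0.09  ]
pin 0.55 [174.7, 227.9] [0.5023 0.3366 0.066 ]
pin_hole 0.6 [174.3, 230.0] [0.496  0.3378 0.066 ]
tool_block 0.83 [171.4, 244.9] [0.4528 0.3623 0.    ]
till 0.8 [301.0, 205.0] [ 0.5747 -0.0484  0.    ]
drawer_front 0.58 [302.5, 250.6] [ 0.4302 -0.0501  0.05  ]
{'time': 0.8, 'q': array([68.9849,  4.9753, 10.079 , 95.0985,  0.0017, 89.9988]), 'qd': array([ 0.0848, -0.0166, -0.0609,  0.0349, -0.0377,  0.0035]), 'joint_efforts': array([  0.002 , -52.0049,  46.4834,   0.0016,   0.0001,   0.    ]), 'ee_pos': array([0.1972, 0.5134, 0.2313]), 'tcp_rot': array([-179.9983,   -0.0053,   68.9861]), 'wrist_force': array([ 0.5783,  0.0196, -0.1628]), 'torque': array([-0.0003, -0.0126,  0.0223]), 'opening': 0.08522824328832321}
```

```bash
python3 - <<'E'
import cv2
a=cv2.imread('pics/scene0.png');b=cv2.imread('pics/top0.png')
c=cv2.resize(a[100:340,150:500],(800,548),interpolation=cv2.INTER_CUBIC);cv2.imwrite('pics/s1.png',c)
c=cv2.resize(b[100:340,130:430],None,fx=2.5,fy=2.5,interpolation=cv2.INTER_CUBIC);cv2.imwrite('pics/t1.png',c)
E
```

```text
(no output)
```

View pics/s1.png

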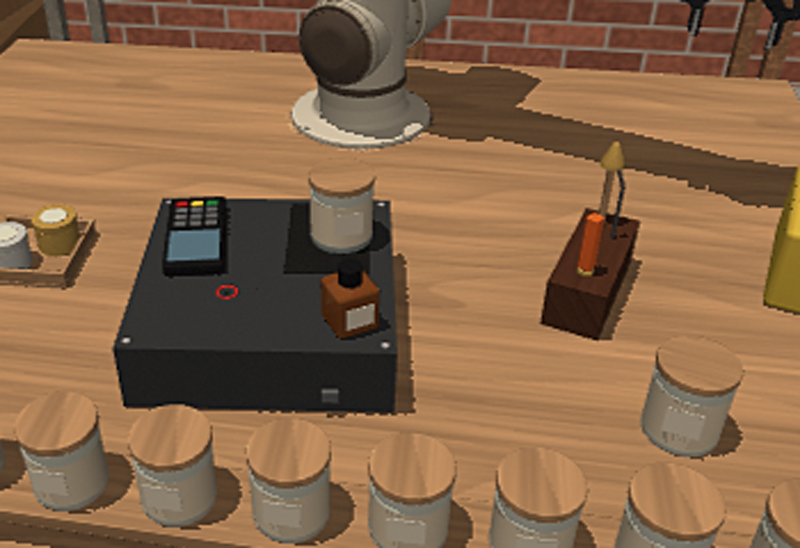

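View pics/t1.png

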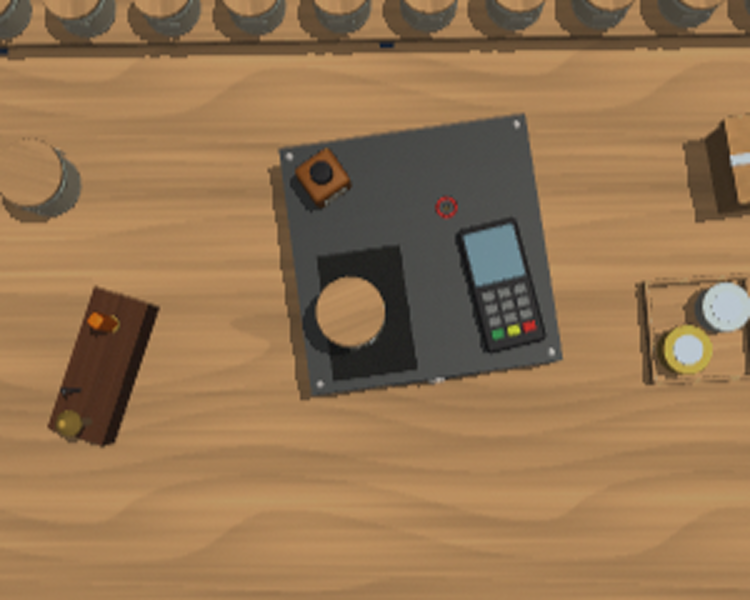

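The top view shows the pin's orange handle at about (170,229) full-image pixels, with the block's x axis at a yaw of about -17°. The red ring is at about (309,183) and the till's yaw is about +9°. I'll refine both positions by colour.

```bash
cat >> h.py <<'E'
def blob(im,kind,box):
    h=cv2.cvtColor(im,cv2.COLOR_BGR2HSV).astype(int);H,S,V=h[...,0],h[...,1],h[...,2]
    if kind=='red': m=((H<6)|(H>172))&(S>120)&(V>70)
    else: m=(H>=4)&(H<=16)&(S>195)&(V>90)
    k=np.zeros(m.shape,bool);x0,y0,x1,y1=box;k[y0:y1,x0:x1]=1;m&=k
    y,x=np.nonzero(m);return x,y
def tri(ps):
    A=np.zeros((3,3));b=np.zeros(3);L=[]
    for c,p in ps.items():
        o,d=ray(c,p);P=np.eye(3)-np.outer(d,d);A+=P;b+=P@o
    X=np.linalg.solve(A,b);return X,{c:np.round(proj(c,X)-p,2) for c,p in ps.items()}
E
python3 - <<'E'
from h import *
np.set_printoptions(precision=4,suppress=True)
s=cv2.imread('pics/scene0.png');t=cv2.imread('pics/top0.png')
ps={}
for n,im,b in (('scene',s,(230,215,265,240)),('top',t,(296,170,322,196))):
    x,y=blob(im,'red',b);ps[n]=[(x.min()+x.max())/2,(y.min()+y.max())/2];print(n,len(x),x.mean(),y.mean(),x.min(),x.max(),y.min(),y.max(),onz(n,ps[n],.09),onz(n,[x.mean(),y.mean()],.09))
print(tri(ps))
for n,im,b in (('scene',s,(395,180,420,225)),('top',t,(155,215,190,240))):
    x,y=blob(im,'or',b);print(n,len(x),x.mean(),y.mean(),x.min(),x.max(),y.min(),y.max())
    h=cv2.cvtColor(im,cv2.COLOR_BGR2HSV)
    if n=='top': print(im[222:236,160:184,2])
print(proj('top',[.5,.337,.146]),proj('top',[.5,.337,.066]))
print(proj('scene',[.5,.337,.146]),proj('scene',[.5,.337,.066]))
E
```

```text
scene 32 248.8125 227.46875 244 253 225 230 [ 0.6332 -0.0706  0.09  ] [ 0.633  -0.0698  0.09  ]
top 31 308.03225806451616 182.58064516129033 304 312 179 186 [ 0.6325 -0.0685  0.09  ] [ 0.6322 -0.0686  0.09  ]
(array([ 0.6328, -0.0696,  0.0898]), {'scene': array([ 0.42, -0.  ]), 'top': array([ 0.35, -0.1 ])})
scene 185 408.1135135135135 205.44324324324324 403 413 193 218
top 59 169.9322033898305 228.3728813559322 165 176 225 231
[[161 160 161 161 160  85  79  81  80  81  82  84  83  81  81  84  83  73
   76  80  78  81  82  81]
 [164 164 164 164 150  78  79  81  80  82  84  83  81  79  83  84  79  73
   77  79  78  80  82  81]
 [163 163 163 162 116  77  80  80  77  83  84  83  79  81  84  84  75  74
   78  77  80  82  81  80]
 [163 162 162 162  88  80  93 165 165 109  90  89  82  82  83  82  74  75
   78  79  80  81  80  80]
 [165 165 166 151  82  81 168 187 187 170 148  88  93  93 111 131  67  77
   78  79  80  82  81  79]
 [169 169 168 120  82 141 187 188 187 187 180 128 100 100 104 116 138  74
   78  78  82  81  80  79]
 [168 168 168  92  83 179 187 186 187 187 186 112  99 100  99 100 121  96
   78  80  81  79  80  78]
 [170 169 156  83  80 124 187 187 187 187 138  96  98  96  97  97  96 107
   79  79  80  81  80  78]
 [168 168 121  81  80  79 116 162 187 159 100  97  95  94  94  94 127 105
   78  80  81  81  78  78]
 [166 164  91  80  81  80  47  96 120 103  84  92  94  95  93 127 135  82
   78  81  81  80  79  79]
 [163 150  84  79  80  80  48  50  54  57  60  66  71  76  80 120  99  76
   78  79  80  81  78  78]
 [165 118  82  81  80  79  47  50  48  48  48  50  54  76  77  89  76  78
   79  80  81  83  79  79]
 [165  91  80  80  81  79  74  74  51  73  73  75  74  79  76  78  77  79
   80  79  81  80  78  77]
 [147  84  80  81  79  80  82  81  72  79  81  82  80  77  76  77  76  78
   80  80  82  78  79  78]]
[167.9055 227.0288] [174.5623 228.6639]
[410.4933 194.7728] [405.6513 219.2603]
```

```bash
python3 - <<'E'
from h import *
t=cv2.imread('pics/top0.png').astype(float)
y0,x0=222,161;P=t[y0:y0+12,x0:x0+13,2]
# bright fraction of the top face
F=np.clip((P-100)/87,0,1);F[:, :3]=0;F[0:3]=0;F[:,10:]=0
n=13;g=(np.arange(n*8)+.5)/8-.5;X,Y=np.meshgrid(g,g[:96])
def ren(a,cx,cy,s):
    u=(X-cx)*np.cos(a)+(Y-cy)*np.sin(a);v=-(X-cx)*np.sin(a)+(Y-cy)*np.cos(a)
    m=((abs(u)<s)&(abs(v)<s)).astype(float);return m.reshape(12,8,13,8).mean((1,3))
R=[]
for a in range(0,90,5):
  R.append((min((((ren(np.radians(a),cx,cy,s)-F)**2).sum(),cx+x0,cy+y0,s) for cx in np.arange(6.2,7.8,.2) for cy in np.arange(5,6.8,.2) for s in (2.6,2.8,3.)),a))
for r,a in R: print(a,np.round(r,2),onz('top',r[1:3],.146).round(4))
# block face long edges
m=((t[...,2]<115)&(t[...,2]>55)).astype(np.uint8);m[:,:145]=0;m[:,200:]=0;m[:210]=0;m[285:]=0
c=max(cv2.findContours(m,0,2)[0],key=cv2.contourArea);print(cv2.minAreaRect(c))
E
```

```text
0 [  2.41 167.6  227.6    2.6 ] [0.4984 0.3379 0.146 ]
5 [  2.06 167.6  227.6    2.6 ] [0.4984 0.3379 0.146 ]
10 [  2.06 167.6  227.6    2.6 ] [0.4984 0.3379 0.146 ]
15 [  1.78 167.8  227.6    2.6 ] [0.4984 0.3373 0.146 ]
20 [  1.4 167.8 227.6   2.6] [0.4984 0.3373 0.146 ]
25 [  0.96 167.6  227.6    2.6 ] [0.4984 0.3379 0.146 ]
30 [  0.73 167.6  227.6    2.6 ] [0.4984 0.3379 0.146 ]
35 [  0.75 167.6  227.6    2.6 ] [0.4984 0.3379 0.146 ]
40 [  0.81 167.6  227.6    2.6 ] [0.4984 0.3379 0.146 ]
45 [  0.92 167.6  227.6    2.6 ] [0.4984 0.3379 0.146 ]
50 [  1.33 167.6  227.6    2.6 ] [0.4984 0.3379 0.146 ]
55 [  1.67 167.6  227.6    2.6 ] [0.4984 0.3379 0.146 ]
60 [  1.98 167.6  227.6    2.6 ] [0.4984 0.3379 0.146 ]
65 [  2.33 167.6  227.6    2.6 ] [0.4984 0.3379 0.146 ]
70 [  2.81 167.8  227.8    2.6 ] [0.4978 0.3373 0.146 ]
75 [  2.83 167.8  227.8    2.6 ] [0.4978 0.3373 0.146 ]
80 [  2.94 167.8  227.6    2.6 ] [0.4984 0.3373 0.146 ]
85 [  2.59 167.6  227.6    2.6 ] [0.4984 0.3379 0.146 ]
((170.46621704101562, 247.46575927734375), (26.867982864379883, 62.706298828125), 18.824710845947266)
```

Emit:
{"op": "send_rows", "data": {
  "plan": [
    [[-0.186, 0.95, 0], [0, 0, 0.067], -1],
    [[-0.186, 0.95, 0], [0, 0, 0.067], -1],
    [[-0.186, 0.95, 0], [0, 0, 0.067], -1],
    [[-0.186, 0.95, 0], [0, 0, 0.067], -1],
    [[-0.186, 0.95, 0], [0, 0, 0.067], -1],
    [[-0.186, 0.95, 0], [0, 0, 0.067], -1],
    [[-0.186, 0.95, 0], [0, 0, 0.067], -1],
    [[-0.186, 0.95, 0], [0, 0, 0.067], -1]
  ],
  "force": 40
}}

```text
time: 1.6
ee_pos: [0.4438, 0.3585, 0.231]
tcp_rot: [-180.0, 0.0, 56.8]
wrist_force: [0.8, 0.7, 0.7]
opening: 0.0852
```

```bash
cat >> h.py <<'E'
def go(x,y,z):
    "normalised tool shift from the present pose to a world TCP position"
    from scipy.spatial.transform import Rotation as Q
    o=sensors.get_obs();R=Q.from_euler('xyz',o['tcp_rot'],degrees=True).as_matrix()
    return (R.T@(np.array([x,y,z])-o['ee_pos'])/.3).round(4)
def st():
    o=sensors.get_obs();print(round(o['time'],2),o['ee_pos'].round(4),o['tcp_rot'].round(2),'F',o['wrist_force'].round(2),'M',o['torque'].round(3),'op',round(o['opening'],4),'q',o['q'].round(0))
E
python3 -c "
from h import *
st();print(go(.498,.3375,.102))"
```

```text
1.6 [0.4438 0.3585 0.231 ] [-1.7998e+02  3.0000e-02  5.6800e+01] F [0.84 0.71 0.68] M [0.007 0.049 0.001] op 0.0852 q [39.  8. 13. 95.  0. 72.]
[0.0405 0.1895 0.4299]
```

Emit:
{"op": "send_rows", "data": {
  "plan": [
    [[0.04, 0.19, 0], [0, 0, 0], -1],
    [[0.04, 0.19, 0], [0, 0, 0], -1],
    [[0.04, 0.19, 0.15], [0, 0, 0], -1],
    [[0.04, 0.19, 0.3], [0, 0, 0], -1],
    [[0.04, 0.19, 0.43], [0, 0, 0], -1],
    [[0.04, 0.19, 0.43], [0, 0, 0], -1],
    [[0.04, 0.19, 0.43], [0, 0, 0], -1]
  ]
}}

```text
time: 2.3
ee_pos: [0.4968, 0.3388, 0.1033]
tcp_rot: [-180.0, 0.0, 57.0]
wrist_force: [-0.3, 0.1, 0.8]
opening: 0.0855
```

```bash
python3 -c "
from h import *
st();print(go(.498,.3375,.102))
a=camera('scene');b=camera('top')
A=cv2.resize(a[130:250,340:480],(560,480),interpolation=2);B=cv2.resize(b[180:280,130:220],None,fx=4.8,fy=4.8,interpolation=2)[:,:240+0]
B=cv2.resize(b[180:300,130:190],(240,480),interpolation=2)
cv2.imwrite('pics/g1.png',np.hstack([A,B]))"
```

```text
2.3 [0.4968 0.3388 0.1033] [-1.7999e+02  1.0000e-02  5.7000e+01] F [-0.29  0.06  0.81] M [ 0.04  -0.013 -0.002] op 0.0855 q [34. 11.  3. 82.  0. 67.]
[-0.0013  0.0058  0.0044]
```

View pics/g1.png

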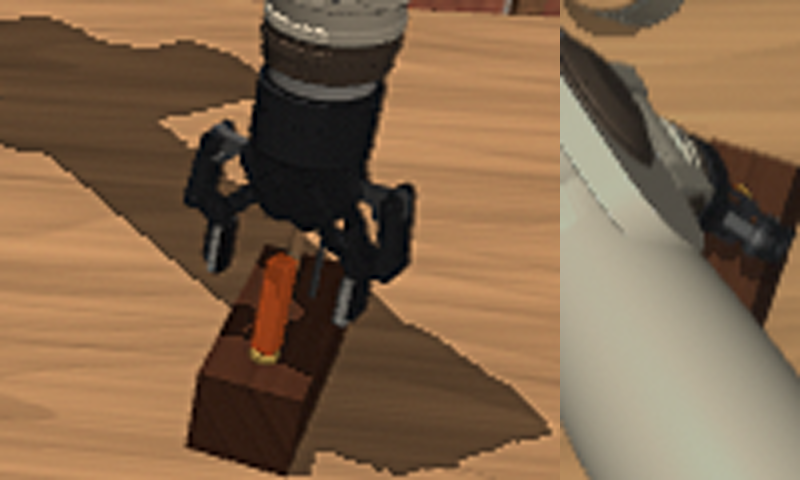

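The pads straddle the orange handle (handle at (275,305) in the crop, pad tips at (215,265) and (345,320)). Closing the gripper.

Emit:
{"op": "send_rows", "data": {
  "plan": [
    [[0, 0.005, 0.004], [0, 0, 0], -1],
    [[0, 0.005, 0.004], [0, 0, 0], 0],
    [[0, 0.005, 0.004], [0, 0, 0], 1],
    [[0, 0.005, 0.004], [0, 0, 0], 1],
    [[0, 0.005, 0.004], [0, 0, 0], 1],
    [[0, 0.005, 0.004], [0, 0, 0], 1],
    [[0, 0.005, 0.004], [0, 0, 0], 1],
    [[0, 0.005, 0.004], [0, 0, 0], 1]
  ],
  "force": 40
}}

```text
time: 3.2
ee_pos: [0.4989, 0.3373, 0.1012]
tcp_rot: [180.0, -0.0, 56.9]
wrist_force: [-0.8, 0.6, 0.4]
opening: 0.0156
```

```bash
python3 -c "
from h import *
st()"
```

```text
3.2 [0.4989 0.3373 0.1012] [ 1.7999e+02 -1.0000e-02  5.6920e+01] F [-0.79  0.57  0.37] M [ 0.078 -0.039 -0.027] op 0.0156 q [34. 11.  3. 81. -0. 67.]
```

Emit:
{"op": "send_rows", "data": {
  "plan": [
    [[0, 0, -0.03], [0, 0, 0], 1],
    [[0, 0, -0.1], [0, 0, 0], 1],
    [[0, 0, -0.2], [0, 0, 0], 1],
    [[0, 0, -0.33], [0, 0, 0], 1],
    [[0, 0, -0.48], [0, 0, 0], 1],
    [[0, 0, -0.63], [0, 0, 0], 1],
    [[0, 0, -0.65], [0, 0, 0], 1],
    [[0, 0, -0.65], [0, 0, 0], 1]
  ],
  "force": 60
}}

```text
time: 4.0
ee_pos: [0.4993, 0.3375, 0.2981]
tcp_rot: [179.9, -0.2, 56.9]
wrist_force: [0.2, 0.1, -1.7]
opening: 0.0148
```

```bash
python3 -c "
from h import *
st();print(go(.6328,-.0696,.295))"
```

```text
4.0 [0.4993 0.3375 0.2981] [179.92  -0.18  56.93] F [ 0.15  0.09 -1.74] M [0.043 0.025 0.024] op 0.0148 q [ 34.  15.  29. 104.  -0.  67.]
[-0.8944  1.1135  0.0092]
```

Emit:
{"op": "send_rows", "data": {
  "plan": [
    [[-0.1, 0.12, 0], [0, 0, 0], 1],
    [[-0.2, 0.25, 0], [0, 0, 0], 1],
    [[-0.31, 0.38, 0], [0, 0, 0], 1],
    [[-0.42, 0.51, 0], [0, 0, 0], 1],
    [[-0.52, 0.64, 0], [0, 0, 0], 1],
    [[-0.62, 0.77, 0], [0, 0, 0], 1],
    [[-0.72, 0.88, 0], [0, 0, 0], 1],
    [[-0.79, 0.98, 0], [0, 0, 0], 1],
    [[-0.79, 0.98, 0], [0, 0, 0], 1],
    [[-0.79, 0.98, 0], [0, 0, 0], 1]
  ]
}}

```text
time: 5.0
ee_pos: [0.6156, -0.0226, 0.2942]
tcp_rot: [-179.8, 0.1, 56.8]
wrist_force: [0.3, 0.4, -0.9]
opening: 0.015
```

```bash
python3 -c "
from h import *
st();print(go(.6328,-.0696,.23))"
```

```text
5.0 [ 0.6156 -0.0226  0.2942] [-1.7984e+02  8.0000e-02  5.6820e+01] F [ 0.32  0.42 -0.88] M [-0.03   0.036  0.056] op 0.015 q [ -2.  17.  31. 104.   0.  31.]
[-0.0994  0.1343  0.2137]
```

Emit:
{"op": "send_rows", "data": {
  "plan": [
    [[-0.1, 0.134, 0], [0, 0, 0], 1],
    [[-0.1, 0.134, 0.03], [0, 0, 0], 1],
    [[-0.1, 0.134, 0.12], [0, 0, 0], 1],
    [[-0.1, 0.134, 0.21], [0, 0, 0], 1],
    [[-0.1, 0.134, 0.29], [0, 0, 0], 1],
    [[-0.1, 0.134, 0.29], [0, 0, 0], 1],
    [[-0.1, 0.134, 0.29], [0, 0, 0], 1],
    [[-0.1, 0.134, 0.29], [0, 0, 0], 1]
  ]
}}

```text
time: 5.8
ee_pos: [0.6335, -0.0683, 0.2108]
tcp_rot: [179.9, -0.1, 57.0]
wrist_force: [-0.7, -0.3, 0.5]
opening: 0.0156
```

```bash
python3 -c "
from h import *
st()
a=camera('scene');b=camera('top');cv2.imwrite('pics/a2.png',a);cv2.imwrite('pics/b2.png',b)
p=sensors.get_obs()['ee_pos'];print(proj('scene',p-[0,0,.0972]),proj('scene',p-[0,0,.0352]))
for c in('scene','top'):
  for n in('pin_tip','pin','release_hole'): print(c,n,place_of(n,c)[:1])
A=cv2.resize(a[155:245,200:290],(600,600),interpolation=0)
cv2.imwrite('pics/g2.png',A)"
```

```text
5.8 [ 0.6335 -0.0683  0.2108] [ 1.799e+02 -5.000e-02  5.697e+01] F [-0.74 -0.32  0.46] M [ 0.006 -0.005  0.016] op 0.0156 q [-6. 17. 22. 95.  0. 27.]
[248.58758866 220.42268726] [246.88325578 200.37540454]
scene pin_tip [{'point': [247.4, 218.4], 'p': 0.62}]
scene pin [{'point': [251.1, 197.2], 'p': 0.48}]
scene release_hole [{'point': [248.2, 228.3], 'p': 0.8}]
top pin_tip []
top pin [{'point': [173.9, 229.8], 'p': 0.16}]
top release_hole []
```

View pics/g2.png

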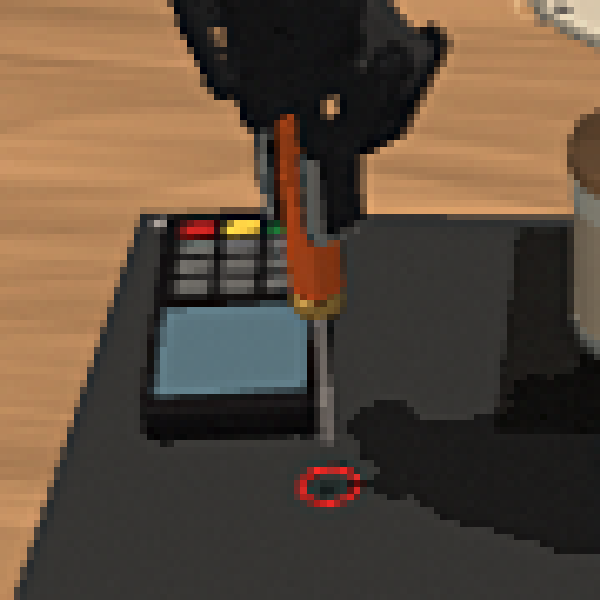

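The rod tip is at about (248.3,220.5) px, against (248.6,220.4) predicted, and the ring centre is at (248.8,227.4). Next is a sub-pixel measurement of the rod and ring.

```bash
python3 - <<'E'
from h import *
a=cv2.imread('pics/a2.png').astype(int)
print(a[202:224,243:255,2])
# red-weighted ring centroid via ellipse
w=np.clip(a[...,2]-a[...,1]-20,0,None);w[:222]=0;w[234:]=0;w[:,:242]=0;w[:,256:]=0
y,x=np.mgrid[:420,:560];print('ring',(w*x).sum()/w.sum(),(w*y).sum()/w.sum())
print(a[222:234,242:256,2])
print(proj('scene',[.633,-.07,.09]),proj('scene',[.638,-.07,.09]),proj('scene',[.633,-.065,.09]))
for dz in(.0352,.05,.07,.09,.0972):print(dz,proj('scene',[.6335,-.0683,.2108-dz]))
E
```

```text
[[ 89  89  96  92 118 106  55  46  52  54  54  55]
 [ 89  90  82  47 112 101  20  54  53  54  54  53]
 [ 90  92  85  37  85 102  13  56  55  55  54  56]
 [ 91  93  86  38  87 105  22  55  54  55  55  55]
 [ 90  93  87  19  89 106  26  54  55  54  54  55]
 [ 90  93  88  14  67 107  38  54  55  54  55  54]
 [ 91  93  88  14  65 110  43  54  54  53  54  55]
 [ 90  94  88  12  62 110  47  53  55  53  55  54]
 [ 90  94  89   9  56 111  48  53  53  54  54  56]
 [ 92  95  91   9  54 111  70  51  54  53  54  55]
 [ 98  97  77   4  46 110  70  49  54  55  53  53]
 [ 56  49  46   8  50 127 108  49  53  55  54  55]
 [ 21  22  24  12  50 126 100  47  53  54  54  56]
 [ 29  28  25  17  54 131 102  47  54  54  57  57]
 [ 17  18  16   6  35  97 102  47  54  56  54  23]
 [ 13  14  11   4  35  99 103  41  56  53  24  25]
 [ 12  12  13   8  36  99 107  48  51  24  24  26]
 [  6   4   4   7  27  80 106  47  50  20  25  26]
 [ 35  57  21  30  62  92 110  58  55  52  23  26]
 [ 58  58  56  55  56  69  82  50  55  56  54  23]
 [ 56  55  55  54  54  52  53  53  54  56  55  23]
 [ 54  53  53  51  51  48  48
[... 325 characters left out ...]
77  56  53  52  73 149 226  45  52]
 [ 53  52 112 197  47  40  33  36  36  35  35  96  39  18]
 [ 52  50 119 215  29  38  20  22  34  38 101 214  50  50]
 [ 53  47  85 178 162  66  35  44  83 157 211  86  47  55]
 [ 54  50  48  59 105 171 199 236 165  99  57  48  51  54]
 [ 55  55  53  50  48  55  55  61  52  49  48  51  54  54]
 [ 54  53  54  53  52  51  49  49  51  52  53  54  55  55]
 [ 55  55  55  54  54  54  54  55  54  55  54  54  55  54]]
[248.75043685 227.46884484] [248.27229974 228.63894886] [250.61620136 227.65423117]
0.0352 [247.02147772 200.33212556]
0.05 [247.4382159 205.2483014]
0.07 [247.99017879 211.7596957 ]
0.09 [248.52967015 218.12396603]
0.0972 [248.72091509 220.38004377]
```

Emit:
{"op": "send_rows", "data": {
  "plan": [
    [[-0.004, 0, 0.02], [0, 0, 0], 1],
    [[-0.004, 0, 0.045], [0, 0, 0], 1],
    [[-0.004, 0, 0.06], [0, 0, 0], 1],
    [[-0.004, 0, 0.07], [0, 0, 0], 1],
    [[-0.004, 0, 0.074], [0, 0, 0], 1],
    [[-0.004, 0, 0.076], [0, 0, 0], 1],
    [[-0.004, 0, 0.078], [0, 0, 0], 1],
    [[-0.004, 0, 0.08], [0, 0, 0], 1]
  ]
}}

```text
time: 7.0
ee_pos: [0.6326, -0.0699, 0.1853]
tcp_rot: [180.0, -0.0, 56.9]
wrist_force: [0.8, 0.3, -0.5]
opening: 0.0153
```

```bash
python3 -c "
from h import *
st()"
```

```text
7.0 [ 0.6326 -0.0699  0.1853] [ 1.7998e+02 -1.0000e-02  5.6920e+01] F [ 0.78  0.33 -0.48] M [-0.048 -0.021 -0.025] op 0.0153 q [-6. 16. 18. 92.  0. 27.]
```

Emit:
{"op": "send_rows", "data": {
  "plan": [
    [[0, 0, 0.002], [0, 0, 0], 1],
    [[0, 0, 0.004], [0, 0, 0], 1],
    [[0, 0, 0.006], [0, 0, 0], 1]
  ]
}}

```text
time: 7.3
ee_pos: [0.6325, -0.0699, 0.1833]
tcp_rot: [180.0, -0.0, 56.9]
wrist_force: [0.3, 0.6, 0.7]
opening: 0.0154
```

```bash
python3 -c "
from h import *
st()"
```

```text
7.3 [ 0.6325 -0.0699  0.1833] [180.    -0.    56.92] F [0.32 0.59 0.7 ] M [-0.019  0.05  -0.001] op 0.0154 q [-6. 16. 18. 91.  0. 27.]
```

Nearly 4 mm below the surface with no force, so the pin is in the hole. Continuing gently.

Emit:
{"op": "send_rows", "data": {
  "plan": [
    [[0, 0, 0.004], [0, 0, 0], 1],
    [[0, 0, 0.008], [0, 0, 0], 1],
    [[0, 0, 0.012], [0, 0, 0], 1],
    [[0, 0, 0.016], [0, 0, 0], 1]
  ]
}}

```text
time: 7.7
ee_pos: [0.6325, -0.0699, 0.1784]
tcp_rot: [-180.0, 0.0, 56.9]
wrist_force: [1.0, -0.9, -0.4]
opening: 0.015
```

```bash
python3 -c "
from h import *
st()"
```

```text
7.7 [ 0.6325 -0.0699  0.1784] [-180.      0.     56.92] F [ 1.01 -0.9  -0.38] M [0.    0.031 0.015] op 0.015 q [-6. 16. 17. 91. -0. 27.]
```

Emit:
{"op": "send_rows", "data": {
  "plan": [
    [[0, 0, 0.006], [0, 0, 0], 1],
    [[0, 0, 0.012], [0, 0, 0], 1],
    [[0, 0, 0.018], [0, 0, 0], 1],
    [[0, 0, 0.024], [0, 0, 0], 1],
    [[0, 0, 0.03], [0, 0, 0], 1]
  ]
}}

```text
time: 8.2
ee_pos: [0.6325, -0.0699, 0.1693]
tcp_rot: [-180.0, -0.0, 56.9]
wrist_force: [-0.7, 0.3, -0.6]
opening: 0.0152
```

```bash
python3 -c "
from h import *
st()"
```

```text
8.2 [ 0.6325 -0.0699  0.1693] [-180.     -0.     56.93] F [-0.75  0.32 -0.63] M [-0.05   0.006  0.012] op 0.0152 q [-6. 16. 16. 90.  0. 27.]
```

Emit:
{"op": "send_rows", "data": {
  "plan": [
    [[0, 0, 0.003], [0, 0, 0], 1],
    [[0, 0, 0.006], [0, 0, 0], 1],
    [[0, 0, 0.009], [0, 0, 0], 1],
    [[0, 0, 0.012], [0, 0, 0], 1]
  ]
}}

```text
time: 8.6
ee_pos: [0.6325, -0.0699, 0.1659]
tcp_rot: [180.0, -0.0, 56.9]
wrist_force: [-0.6, -0.3, -0.9]
opening: 0.0151
```

Emit:
{"op": "send_rows", "data": {
  "plan": [
    [[0, 0, 0], [0, 0, 0], 1]
  ]
}}

```text
time: 8.7
ee_pos: [0.6325, -0.0699, 0.1657]
tcp_rot: [-180.0, 0.0, 56.9]
wrist_force: [-0.5, 0.1, -0.4]
opening: 0.0153
```

Emit:
{"op": "send_rows", "data": {
  "plan": [
    [[0, 0, 0.003], [0, 0, 0], 1],
    [[0, 0, 0.006], [0, 0, 0], 1],
    [[0, 0, 0.01], [0, 0, 0], 1],
    [[0, 0, 0.01], [0, 0, 0], 1]
  ]
}}

```text
time: 9.1
ee_pos: [0.6324, -0.0699, 0.1626]
tcp_rot: [-180.0, 0.0, 56.9]
wrist_force: [0.3, 0.1, -0.9]
opening: 0.0154
```

Emit:
{"op": "send_rows", "data": {
  "plan": [
    [[0, 0, 0.003], [0, 0, 0], 1],
    [[0, 0, 0.006], [0, 0, 0], 1],
    [[0, 0, 0.01], [0, 0, 0], 1],
    [[0, 0, 0.01], [0, 0, 0], 1]
  ]
}}

```text
time: 9.5
ee_pos: [0.6324, -0.0699, 0.1596]
tcp_rot: [-180.0, 0.0, 56.9]
wrist_force: [-0.4, 0.3, -0.6]
opening: 0.0155
```

Emit:
{"op": "send_rows", "data": {
  "plan": [
    [[0, 0, 0.003], [0, 0, 0], 1],
    [[0, 0, 0.006], [0, 0, 0], 1],
    [[0, 0, 0.01], [0, 0, 0], 1],
    [[0, 0, 0.01], [0, 0, 0], 1]
  ]
}}

```text
time: 9.9
ee_pos: [0.6324, -0.0699, 0.1566]
tcp_rot: [-180.0, 0.0, 56.9]
wrist_force: [-0.1, 1.0, -0.6]
opening: 0.0153
```

Emit:
{"op": "send_rows", "data": {
  "plan": [
    [[0, 0, 0.003], [0, 0, 0], 1],
    [[0, 0, 0.006], [0, 0, 0], 1],
    [[0, 0, 0.01], [0, 0, 0], 1],
    [[0, 0, 0.01], [0, 0, 0], 1]
  ]
}}

```text
time: 10.3
ee_pos: [0.6324, -0.0699, 0.1536]
tcp_rot: [-180.0, 0.0, 56.9]
wrist_force: [0.4, 0.3, -0.2]
opening: 0.0151
```

Emit:
{"op": "send_rows", "data": {
  "plan": [
    [[0, 0, 0.003], [0, 0, 0], 1],
    [[0, 0, 0.006], [0, 0, 0], 1],
    [[0, 0, 0.01], [0, 0, 0], 1],
    [[0, 0, 0.01], [0, 0, 0], 1]
  ]
}}

```text
time: 10.7
ee_pos: [0.6324, -0.0699, 0.1507]
tcp_rot: [-180.0, 0.0, 56.9]
wrist_force: [0.5, -0.5, 0.8]
opening: 0.0154
```

Emit:
{"op": "send_rows", "data": {
  "plan": [
    [[0, 0, 0.003], [0, 0, 0], 1],
    [[0, 0, 0.006], [0, 0, 0], 1],
    [[0, 0, 0.01], [0, 0, 0], 1],
    [[0, 0, 0.01], [0, 0, 0], 1]
  ]
}}

```text
time: 11.1
ee_pos: [0.6325, -0.0699, 0.1477]
tcp_rot: [-180.0, 0.0, 56.9]
wrist_force: [-0.8, 0.0, 0.3]
opening: 0.0152
```

Emit:
{"op": "send_rows", "data": {
  "plan": [
    [[0, 0, 0.003], [0, 0, 0], 1],
    [[0, 0, 0.006], [0, 0, 0], 1],
    [[0, 0, 0.01], [0, 0, 0], 1],
    [[0, 0, 0.01], [0, 0, 0], 1]
  ]
}}

```text
time: 11.5
ee_pos: [0.6328, -0.07, 0.1463]
tcp_rot: [179.9, -0.0, 56.9]
wrist_force: [-1.6, -0.4, 7.6]
opening: 0.0152
```

Emit:
{"op": "send_rows", "data": {
  "plan": [
    [[0, 0, 0.001], [0, 0, 0], 1],
    [[0, 0, 0.003], [0, 0, 0], 1],
    [[0, 0, 0.003], [0, 0, 0], 1]
  ]
}}

```text
time: 11.8
ee_pos: [0.6328, -0.07, 0.1456]
tcp_rot: [179.9, -0.0, 56.9]
wrist_force: [-1.4, -0.7, 7.9]
opening: 0.0152
```

Emit:
{"op": "send_rows", "data": {
  "plan": [
    [[0, 0, 0.001], [0, 0, 0], 1],
    [[0, 0, 0.003], [0, 0, 0], 1],
    [[0, 0, 0.003], [0, 0, 0], 1]
  ]
}}

```text
time: 12.1
ee_pos: [0.6329, -0.07, 0.1447]
tcp_rot: [179.9, -0.1, 56.9]
wrist_force: [-1.4, 0.6, 9.2]
opening: 0.0156
```

Emit:
{"op": "send_rows", "data": {
  "plan": [
    [[0, 0, 0.001], [0, 0, 0], 1],
    [[0, 0, 0.003], [0, 0, 0], 1],
    [[0, 0, 0.003], [0, 0, 0], 1]
  ]
}}

```text
time: 12.4
ee_pos: [0.6329, -0.07, 0.1438]
tcp_rot: [179.9, -0.1, 56.9]
wrist_force: [-0.9, 0.2, 8.8]
opening: 0.015
```

Emit:
{"op": "send_rows", "data": {
  "plan": [
    [[0, 0, 0.001], [0, 0, 0], 1],
    [[0, 0, 0.003], [0, 0, 0], 1],
    [[0, 0, 0.003], [0, 0, 0], 1]
  ]
}}

```text
time: 12.7
ee_pos: [0.6329, -0.07, 0.1429]
tcp_rot: [179.9, -0.1, 56.9]
wrist_force: [-0.7, -0.1, 8.0]
opening: 0.0151
```

Emit:
{"op": "send_rows", "data": {
  "plan": [
    [[0, 0, 0.001], [0, 0, 0], 1],
    [[0, 0, 0.002], [0, 0, 0], 1],
    [[0, 0, 0.002], [0, 0, 0], 1]
  ]
}}

```text
time: 13.0
ee_pos: [0.6329, -0.07, 0.1424]
tcp_rot: [179.9, -0.1, 56.9]
wrist_force: [-1.6, -0.2, 9.6]
opening: 0.0152
```

```bash
python3 -c "
from h import *
st()
for c in('scene','top'):
  im=camera(c);o=cv2.imread(f'pics/{c}0.png');cv2.imwrite(f'pics/{c}3.png',im)
  print(c,place_of('drawer_front',c)[:2])
A=cv2.resize(cv2.imread('pics/scene3.png')[140:300,180:340],(400,400));B=cv2.resize(cv2.imread('pics/top3.png')[130:290,230:390],(400,400))
cv2.imwrite('pics/g3.png',np.hstack([A,B]))"
```

```text
13.0 [ 0.6329 -0.07    0.1424] [ 1.7988e+02 -5.0000e-02  5.6920e+01] F [-1.64 -0.17  9.64] M [-0.064  0.572  0.032] op 0.0152 q [-6. 16. 13. 87. -0. 27.]
scene []
top []
```

View pics/g3.png

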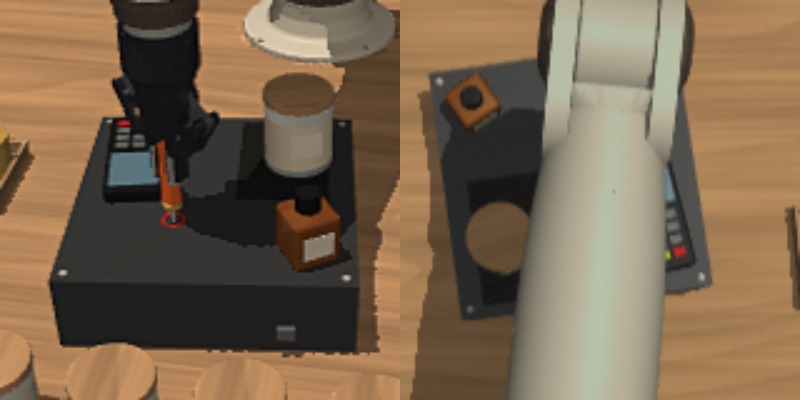

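The pin is in the red-ringed hole at (172,218) in the crop, and no drawer shows past the till's front edge in the top view. Pressing on in small steps.

Emit:
{"op": "send_rows", "data": {
  "plan": [
    [[0, 0, 0.001], [0, 0, 0], 1],
    [[0, 0, 0.002], [0, 0, 0], 1],
    [[0, 0, 0.002], [0, 0, 0], 1]
  ]
}}

```text
time: 13.5
ee_pos: [0.6328, -0.0699, 0.1411]
tcp_rot: [179.9, -0.0, 56.9]
wrist_force: [-0.7, -0.4, 4.3]
opening: 0.0153
```

The force dropped from 9.6 to 4.3 N, so the catch gave. I'll hold here and look.

Emit:
{"op": "send_rows", "data": {
  "plan": [
    [[0, 0, 0], [0, 0, 0], 1],
    [[0, 0, 0], [0, 0, 0], 1],
    [[0, 0, 0], [0, 0, 0], 1],
    [[0, 0, 0], [0, 0, 0], 1],
    [[0, 0, 0], [0, 0, 0], 1],
    [[0, 0, 0], [0, 0, 0], 1]
  ]
}}

```text
time: 14.1
ee_pos: [0.6328, -0.0699, 0.1411]
tcp_rot: [179.9, -0.0, 56.9]
wrist_force: [-1.0, -0.8, 5.4]
opening: 0.0154
```

```bash
python3 -c "
from h import *
st()
a=cv2.imread('pics/top3.png').astype(int);b=camera('top');d=abs(b.astype(int)-a).max(2)>40
y,x=np.nonzero(d);print(len(x),x.min(),x.max(),y.min(),y.max());cv2.imwrite('pics/top4.png',b)
r=place_of('drawer_front','top')[:2];print(r,[onz('top',k['point'],.05) for k in r])"
```

```text
14.1 [ 0.6328 -0.0699  0.1411] [ 1.7992e+02 -4.0000e-02  5.6920e+01] F [-1.02 -0.8   5.41] M [0.015 0.245 0.046] op 0.0154 q [-6. 16. 13. 87.  0. 27.]
851 186 357 152 385
[] []
```

```bash
python3 -c "
import cv2
cv2.imwrite('pics/g4.png',cv2.resize(cv2.imread('pics/top4.png')[130:330,210:410],(600,600)))"
```

```text
(no output)
```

View pics/g4.png

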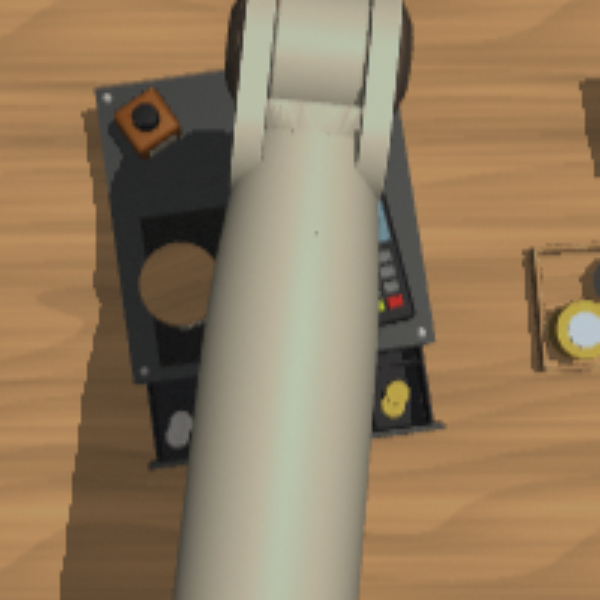

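The drawer is out by about 80 mm: its front lip is at rows 425–465 and the coin trays show. Withdrawing straight up.

Emit:
{"op": "send_rows", "data": {
  "plan": [
    [[0, 0, -0.02], [0, 0, 0], 1],
    [[0, 0, -0.06], [0, 0, 0], 1],
    [[0, 0, -0.11], [0, 0, 0], 1],
    [[0, 0, -0.17], [0, 0, 0], 1],
    [[0, 0, -0.23], [0, 0, 0], 1],
    [[0, 0, -0.32], [0, 0, 0], 1],
    [[0, 0, -0.43], [0, 0, 0], 1],
    [[0, 0, -0.53], [0, 0, 0], 1],
    [[0, 0, -0.53], [0, 0, 0], 1],
    [[0, 0, -0.53], [0, 0, 0], 1]
  ]
}}

```text
time: 15.2
ee_pos: [0.6328, -0.07, 0.2997]
tcp_rot: [179.9, -0.0, 56.9]
wrist_force: [0.0, 0.1, 0.4]
opening: 0.0151
```

```bash
python3 -c "
from h import *
st();print(go(.499,.3373,.295))"
```

```text
15.2 [ 0.6328 -0.07    0.2997] [ 1.7994e+02 -3.0000e-02  5.6920e+01] F [0.02 0.08 0.36] M [ 0.045 -0.025 -0.065] op 0.0151 q [ -6.  20.  36. 106.  -0.  27.]
[ 0.894  -1.1148  0.0149]
```

Emit:
{"op": "send_rows", "data": {
  "plan": [
    [[0.1, -0.12, 0], [0, 0, 0], 1],
    [[0.2, -0.25, 0], [0, 0, 0], 1],
    [[0.31, -0.38, 0], [0, 0, 0], 1],
    [[0.42, -0.51, 0], [0, 0, 0], 1],
    [[0.52, -0.64, 0], [0, 0, 0], 1],
    [[0.62, -0.77, 0], [0, 0, 0], 1],
    [[0.72, -0.88, 0], [0, 0, 0], 1],
    [[0.79, -0.98, 0], [0, 0, 0], 1],
    [[0.79, -0.98, 0], [0, 0, 0], 1],
    [[0.79, -0.98, 0], [0, 0, 0], 1]
  ]
}}

```text
time: 16.2
ee_pos: [0.5148, 0.2897, 0.2977]
tcp_rot: [-180.0, 0.1, 57.0]
wrist_force: [0.1, -0.5, -1.0]
opening: 0.0156
```

```bash
python3 -c "
from h import *
st();print(go(.499,.3373,.19))"
```

```text
16.2 [0.5148 0.2897 0.2977] [-1.7995e+02  1.2000e-01  5.7040e+01] F [ 0.07 -0.52 -0.98] M [-0.023 -0.042 -0.038] op 0.0156 q [ 29.  13.  27. 104.  -0.  62.]
[ 0.1052 -0.1302  0.359 ]
```

Emit:
{"op": "send_rows", "data": {
  "plan": [
    [[0.105, -0.13, 0], [0, 0, 0], 1],
    [[0.105, -0.13, 0.03], [0, 0, 0], 1],
    [[0.105, -0.13, 0.13], [0, 0, 0], 1],
    [[0.105, -0.13, 0.24], [0, 0, 0], 1],
    [[0.105, -0.13, 0.33], [0, 0, 0], 1],
    [[0.105, -0.13, 0.36], [0, 0, 0], 1],
    [[0.105, -0.13, 0.36], [0, 0, 0], 1],
    [[0.105, -0.13, 0.36], [0, 0, 0], 1]
  ]
}}

```text
time: 17.0
ee_pos: [0.5006, 0.3364, 0.1924]
tcp_rot: [180.0, -0.1, 56.9]
wrist_force: [-0.4, 0.2, 0.1]
opening: 0.0153
```

```bash
python3 -c "
from h import *
st();print(go(.499,.3373,.165))"
```

```text
17.0 [0.5006 0.3364 0.1924] [ 1.7997e+02 -6.0000e-02  5.6880e+01] F [-0.45  0.15  0.15] M [-0.01   0.036  0.003] op 0.0153 q [34. 12. 13. 91. -0. 67.]
[-0.0005 -0.0061  0.0913]
```

Emit:
{"op": "send_rows", "data": {
  "plan": [
    [[0, 0, 0.03], [0, 0, 0], 1],
    [[0, 0, 0.05], [0, 0, 0], 1],
    [[0, 0, 0.05], [0, 0, 0], 1],
    [[0, 0, 0.05], [0, 0, 0], 1]
  ]
}}

```text
time: 17.4
ee_pos: [0.5, 0.3369, 0.1761]
tcp_rot: [-180.0, 0.0, 56.9]
wrist_force: [0.0, -0.1, 0.4]
opening: 0.0152
```

```bash
python3 -c "
from h import *
st();print(go(.499,.3373,.155))"
```

```text
17.4 [0.5    0.3369 0.1761] [-180.      0.     56.93] F [ 0.04 -0.08  0.39] M [0.037 0.013 0.017] op 0.0152 q [34. 12. 11. 90.  0. 67.]
[-0.0005 -0.0034  0.0703]
```

Emit:
{"op": "send_rows", "data": {
  "plan": [
    [[0, -0.003, 0.01], [0, 0, 0], 1],
    [[0, -0.003, 0.02], [0, 0, 0], 1],
    [[0, -0.003, 0.03], [0, 0, 0], 1],
    [[0, -0.003, 0.037], [0, 0, 0], 1],
    [[0, -0.003, 0.044], [0, 0, 0], 1],
    [[0, -0.003, 0.05], [0, 0, 0], 1],
    [[0, -0.003, 0.056], [0, 0, 0], 1]
  ]
}}

```text
time: 18.1
ee_pos: [0.4993, 0.3373, 0.1592]
tcp_rot: [180.0, -0.0, 56.9]
wrist_force: [-0.1, 0.6, -0.8]
opening: 0.0155
```

Emit:
{"op": "send_rows", "data": {
  "plan": [
    [[0, 0, 0.01], [0, 0, 0], 1],
    [[0, 0, 0.02], [0, 0, 0], 1],
    [[0, 0, 0.035], [0, 0, 0], 1],
    [[0, 0, 0.05], [0, 0, 0], 1]
  ]
}}

```text
time: 18.5
ee_pos: [0.4992, 0.3373, 0.1439]
tcp_rot: [-180.0, 0.0, 56.9]
wrist_force: [-0.4, -0.3, -0.3]
opening: 0.0152
```

Emit:
{"op": "send_rows", "data": {
  "plan": [
    [[0, 0, 0.02], [0, 0, 0], 1],
    [[0, 0, 0.04], [0, 0, 0], 1],
    [[0, 0, 0.06], [0, 0, 0], 1],
    [[0, 0, 0.08], [0, 0, 0], 1],
    [[0, 0, 0.1], [0, 0, 0], 1],
    [[0, 0, 0.115], [0, 0, 0], 1],
    [[0, 0, 0.125], [0, 0, 0], 1],
    [[0, 0, 0.13], [0, 0, 0], 1]
  ]
}}

```text
time: 19.3
ee_pos: [0.4992, 0.3373, 0.105]
tcp_rot: [-180.0, 0.0, 56.9]
wrist_force: [-0.4, -0.3, 0.2]
opening: 0.0149
```

Emit:
{"op": "send_rows", "data": {
  "plan": [
    [[0, 0, 0.004], [0, 0, 0], 1],
    [[0, 0, 0.008], [0, 0, 0], 1],
    [[0, 0, 0.011], [0, 0, 0], 1],
    [[0, 0, 0.014], [0, 0, 0], 1],
    [[0, 0, 0.014], [0, 0, 0], 1]
  ]
}}

```text
time: 19.8
ee_pos: [0.4993, 0.3374, 0.1012]
tcp_rot: [180.0, -0.0, 56.9]
wrist_force: [-0.1, -0.1, -0.3]
opening: 0.0155
```

Emit:
{"op": "send_rows", "data": {
  "plan": [
    [[0, 0, 0.002], [0, 0, 0], 1],
    [[0, 0, 0.003], [0, 0, 0], 1],
    [[0, 0, 0.003], [0, 0, 0], 1]
  ],
  "force": 20
}}

```text
time: 20.1
ee_pos: [0.4993, 0.3374, 0.1012]
tcp_rot: [180.0, -0.0, 56.9]
wrist_force: [-1.0, -1.1, 6.0]
opening: 0.0152
```

Emit:
{"op": "send_rows", "data": {
  "plan": [
    [[0, 0, 0], [0, 0, 0], 0.55],
    [[0, 0, 0], [0, 0, 0], 0.4],
    [[0, 0, 0], [0, 0, 0], 0.1],
    [[0, 0, 0], [0, 0, 0], -0.5],
    [[0, 0, 0], [0, 0, 0], -1],
    [[0, 0, 0], [0, 0, 0], -1],
    [[0, 0, 0], [0, 0, 0], -1],
    [[0, 0, 0], [0, 0, 0], -1]
  ]
}}

```text
time: 20.9
ee_pos: [0.4992, 0.3373, 0.1002]
tcp_rot: [-180.0, 0.0, 56.9]
wrist_force: [-0.4, -0.5, -1.1]
opening: 0.0858
```

The collar seated with 6 N on it at the original height, and the gripper is now open. Going straight up, then clear.

Emit:
{"op": "send_rows", "data": {
  "plan": [
    [[0, 0, -0.05], [0, 0, 0], -1],
    [[0, 0, -0.15], [0, 0, 0], -1],
    [[0, 0, -0.28], [0, 0, 0], -1],
    [[0, 0, -0.42], [0, 0, 0], -1],
    [[0, 0, -0.57], [0, 0, 0], -1],
    [[0, 0, -0.65], [0, 0, 0], -1],
    [[0, -0.15, -0.65], [0, 0, 0], -1],
    [[0, -0.3, -0.65], [0, 0, 0], -1],
    [[0, -0.45, -0.65], [0, 0, 0], -1],
    [[0, -0.6, -0.65], [0, 0, 0], -1]
  ]
}}

```text
time: 21.9
ee_pos: [0.3469, 0.4361, 0.2966]
tcp_rot: [180.0, -0.1, 56.9]
wrist_force: [-0.5, 1.3, -0.4]
opening: 0.0855
```

Emit:
{"op": "send_rows", "data": {
  "plan": [
    [[0, -0.1, 0], [0, 0, 0], -1],
    [[0, -0.15, 0], [0, 0, 0], -1],
    [[0, -0.15, 0], [0, 0, 0], -1],
    [[0, -0.15, 0], [0, 0, 0], -1]
  ]
}}

```text
time: 22.3
ee_pos: [0.3112, 0.4599, 0.2957]
tcp_rot: [180.0, -0.0, 56.9]
wrist_force: [1.1, -0.0, -0.5]
opening: 0.0856
```

```bash
python3 -c "
from h import *
st()
a=camera('scene');b=camera('top')
for c in('scene','top'):
  for n,z in(('pin',.066),('drawer_front',.05)):
    for k in place_of(n,c)[:1]:print(c,n,k['p'],onz(c,k['point'],z).round(4))
# bystander shift: image changes vs start
for c,im in(('scene',a),('top',b)):
  d=(abs(im.astype(int)-cv2.imread(f'pics/{c}0.png')).max(2)>40);print(c,d.sum())
A=cv2.resize(a[100:340,150:500],(440,300),interpolation=3);B=cv2.resize(b[100:340,130:430],(360,300),interpolation=3)
cv2.imwrite('pics/g5.png',np.hstack([A,B]))
x,y=blob(a,'or',(395,180,420,225));print(len(x),x.mean(),y.mean(),x.min(),x.max(),y.min(),y.max())"
```

```text
22.3 [0.3112 0.4599 0.2957] [ 1.7998e+02 -3.0000e-02  5.6930e+01] F [ 1.08 -0.01 -0.51] M [0.017 0.018 0.008] op 0.0856 q [ 56.   8.  20. 103.  -0.  89.]
scene pin 0.64 [0.4947 0.3425 0.066 ]
scene drawer_front 0.64 [ 0.354  -0.0671  0.05  ]
top pin 0.43 [0.5051 0.3369 0.066 ]
top drawer_front 0.61 [ 0.3426 -0.0634  0.05  ]
scene 7943
top 21754
183 408.4918032786885 205.5737704918033 403 414 193 218
```

View pics/g5.png

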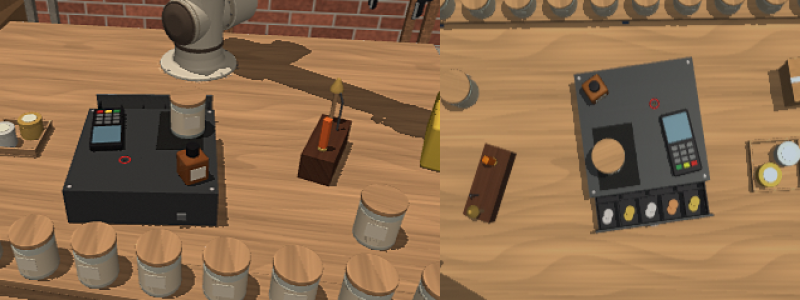

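The drawer is fully out and the pin stands home: its orange blob covers rows 193–218, the same as at the start. The bystanders look unmoved, so I'm handing in.

```bash
python3 -c "
from h import *
print(bot.job_done());st()"
```

```text
the job is handed in; nothing more can be done
None
the job is handed in; nothing more can be done
```

The till is open: the cash drawer sprang out about 80 mm, and the pin is back home in the tool block with the gripper clear. I handed the job in at about 22 s of the 61 s allowed; it reports no verdict.

- **Pressing the catch:** I felt the catch about 41 mm below the till's top. It let go after roughly 6 mm of travel. The highest wrist force I read was 9.6 N, against the 18 N limit. It then fell to about 4 to 5 N, and I held there until the drawer was out.
- **Returning the pin:** the collar seated with about 6 N on it, at the height it started from. In the last scene picture the orange handle covers the same pixel rows as at the start (193–218).
- **Last checks:** both cameras show the drawer out. The candles, card terminal, bottle, tins and gift box looked unmoved by eye; I didn't measure each one.
- **Disagreement:** the trained networks' pin positions from the two cameras differ by about 10 mm. I relied on the colour measurement and the seating contact instead.

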